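# Free a specimen carrier from its keyed jig

## Task

The specimen in the jig is ready for the microscope. Fit the square key from its stand fully home in the recessed square of the jig's cam lock and turn it anticlockwise (seen from above) to its stop, so that the side jaw draws back while the toggle clamp still holds the carrier down; leave the key in the lock. Then throw the clamp's upright handle back until its arm stands up, lift the specimen carrier out and set it down gently (do not drop it), flat and specimen side up, in the shallow steel tray, without disturbing the things around.

Things in the scene. Friction and masses are not known exactly. Their poses are not given: they have to be found in the camera images.
- jig: fixed specimen jig: grey-painted base 100x266x12 mm with the carrier's nest in the middle, a toggle clamp at its +y end and a dark steel cam block at its -y end. Origin on the worktop under the nest's centre; x away from the robot at yaw 0, y towards the clamp, z up. Base spans x -50..50, y -121..145; cam block 52x48 centred at y -88, top at z 42; clamp foot 46 wide
- key: loose steel key, upright in its stand. Origin: centre of the underside of its collar (25 mm across, 6 thick). Below: shank 12 mm square, 16 long, sides along the key's x and y, then a 4 mm conical tip. Above: flat butterfly grip 50 mm long along x, 12 thick along y, 6 to 40 mm above the origin: take it across y, TCP about 30 mm above the origin. About 0.14 kg
- key_stand: fixed grey plastic block 58x90x30 mm with a 20 mm bore for the key 16 mm along +y from its centre (an empty 10 mm bore lies at -18 mm). Origin: under its centre. The shank is 20 mm deep in the bore, collar on the block's top (z = 30)
- lock_mouth (a point): centre of the mouth of the recessed square socket, in the top of the lock's rotor, 42 mm above the worktop; turns with the rotor. Socket 13.2 mm square, 22 deep, 1.5 mm lead-in chamfer, sides along this point's x and y: the key fits in any of four yaws. Fully home, the key's collar lies on the rotor and its origin is at this point within 1 mm
- cam_lock (a joint): angle of the lock rotor: 0 locked (starts between 0 and 0.2), grows anticlockwise seen from above to its stop at 1.25 rad (free). Friction about 0.06 N m; stays where it is left. The key has about 0.1 rad of play in the square
- side_jaw (a joint): travel of the side jaw: 0 closed (starts up to 0.001), about 0.0065 m drawn back. Driven by a spiral cam under the rotor, 5.2 mm per rad. Its lip hooks 3 mm over a ledge on the carrier's -y edge and keeps it down until drawn back
- clamp_pivot (a point): pivot of the clamp arm, 42 mm above the worktop; the axis runs along the jig's x
- clamp_grip (a point): point on the toggle clamp's black handle, which is 14 mm wide along the jig's x and 11 mm thick and stands upright when clamped, the point then 18 mm from clamp_pivot towards the carrier and 86 mm above it. The handle ends 20 mm beyond this point (148 mm above the worktop); the black grip begins 40 mm before it
- clamp_arm (a joint): angle of the clamp arm: 0 clamped (level, rubber foot on the carrier), 1.57 open (upright, at its stop; stays). Opens as the handle goes back along the jig's +y and down: the first 0.1 rad over dead centre needs about 5 N, then it is free. clamp_grip follows a near circle (88 mm, midway 83) about clamp_pivot until the handle is level, the point 86 mm behind and 16 above the pivot
- carrier: loose aluminium block 44 (x) x 54 (y) x 16 mm with a 6x6 mm ledge along its -y edge (y -30..30 in all); a round black specimen mount with bright centre in its top. Origin under the middle of the 60 mm; in the nest it is 16 mm above the worktop, aligned with the jig, base plate 4 mm below. Take it across x (44 mm), free for y -25..10; steel stop and low locators at its +y end. About 0.16 kg
- tray: fixed shallow dark steel tray 150 (x) x 180 (y) mm, rim 16 mm high, inner floor 2.5 mm above the worktop, wall 2.5 mm. Origin on the worktop under its centre
- spare_eyepiece: loose bystander: black microscope eyepiece standing on end, 33 mm wide, 46 mm high, origin under its centre; leave it alone
- cover_box: loose bystander: flat white box, 36x52x17 mm, origin under its centre; leave it alone
- oil_bottle: loose bystander: small brown bottle, 29 mm wide, 62 mm high, origin under its centre; leave it alone
- slide_carton: loose bystander: white card box with a blue band, 56x82x32 mm, origin under its centre; leave it alone
- ballpoint: loose bystander: pen 145 mm long, 8 mm thick, lying in front of the jig, origin under its middle; leave it alone
Not all that is in view belongs to the job. What is shaped like the key but pink or red is not meant.

How it is judged:
On the way, in this order (a step that is already met when the one before it is completed fails the run):
1. the key is fully home in the lock's square (z of key in the frame of lock_mouth below 0.004 m and horizontal distance between key and lock_mouth below 0.005 m and angle between key's own z axis and vertical below 0.1 rad), for 0.2 s.
2. the key has turned the lock free and the side jaw is back, the clamp still down (all of step 1 and value of joint cam_lock above 1.05 rad and value of joint side_jaw above 0.0045 m and value of joint clamp_arm below 0.1 rad), for 0.2 s.
3. the toggle clamp is thrown open, its arm up (value of joint clamp_arm above 1.25 rad), for 0.2 s.
4. the carrier is lifted out of the jig (z of carrier in the frame of jig above 0.05 m), for 0.1 s.
At the end, for the whole second after the job is handed in: The carrier lies released and still in the tray, flat within 0.1 rad, specimen side up, centre within 55 x 70 mm of the tray's, underside under 8 mm; clamp arm up (over 1.15 rad); lock free (over 1.0 rad), the key upright and home in it (within 4 mm) (all of step 1 and x of carrier in the frame of tray between -0.055 and 0.055 m and y of carrier in the frame of tray between -0.07 and 0.07 m and z of carrier in the frame of tray below 0.008 m and angle between carrier's own z axis and vertical below 0.1 rad and linear speed of carrier below 0.02 m/s and value of joint clamp_arm above 1.15 rad and value of joint cam_lock above 1 rad); the robot touches nothing.
It fails at once if a bystander (eyepiece, cover box, oil bottle, carton, pen) is moved more than 30 mm (distance of any of spare_eyepiece, cover_box, oil_bottle, slide_carton, ballpoint from where it was at the start of the episode above 0.03 m).
It fails at once if the carrier is let go or dropped from more than about 3 cm (contact force between the fingers and carrier below 0.02 N and height (world z) of carrier above 0.035 m and z of carrier in the frame of jig above 0.035 m).
It also fails if it takes over 72 s, if anything falls off the work surface, if the arm or the gripper's body presses on something with over 40 N, if the wrist force passes 120 N, or if a joint passes its speed limit or range.

## Robot

A 6-joint arm with a two-finger parallel gripper is mounted at the origin on a cart in front of the work surface, level with it; the furniture and walls round the work are solid. World frame = base frame: x ahead of the robot, y to its left, z up, the work surface at z = 0. Lengths are in m, angles in rad, forces in N, time in s.
With the tool pointing down it reaches from about 0.375 to 0.825 m from the base axis. Payload 5.5 kg.
Tool frame: the origin (TCP) lies between the finger pads, 19 mm behind the fingertips; this is the grasp point; z points along the fingers, y is the line along which they close (so a half turn about z gives the same grasp; the last joint's range is limited). The gripper opens to 85 mm and grips with 20 to 120 N. Pads are 22 mm wide; open, the fingers measure 114 mm over their backs; the gripper's body (76 mm by 85 mm) begins 54 mm behind the grasp point. The pads swing forward as they close: fully open they stand 13 mm farther back than shut.
Start: joints at [-1.331, 0.314, -0.047, 1.21, 0, 1.571], TCP at [0.143, -0.583, 0.25] pointing down, gripper open.
Joint ranges: [-2.67, 2.67], [-0.69, 1.73], [-1.03, 1.25], [-2.08, 2.16], [-1.42, 1.45], [-3.14, 3.14]. Speed limits (rad/s): [2.39, 2.39, 3.01, 3.14, 3.14, 3.14].

## Interface

Orientations are given as a rotation vector (axis times angle).
In Python, from station import sensors, eyes, manip gives the robot as it stands.
- The arm moves only by the shell command python3 -m creep 'ROWS' [FORCE]. ROWS is text: rows parted by semicolons, each of 7 numbers parted by spaces: the shift along the tool's x, y, z in m, then the turn, a rotation vector about the tool's x, y, z in degrees, then the closure, from -1 (fully open) to 1 (shut). In form: dx dy dz ax ay az claw; .... A call has 1 to 5 rows; each row is the pose to reach, as a shift and turn from the pose commanded when the call began, along the tool's axes at that moment; what a row does not reach only later rows make up. A row lasts 1/8 s, in which the tool goes at most 62.5 mm and 10.7 degrees, less where a joint would pass 70% of its speed; a pose out of reach is approached as far as the arm can. A call with a gripper value outside its range is refused whole. The fingers move at their own pace and stop on an object; FORCE is the grip in N (left out, the last holds). Time passes only in rows, so rows that repeat a pose let the fingers close. It gives the time, the measured TCP pose, the force, the opening and the grip force at its end, in the units of the state.
- sensors.get_state(): the state, without advancing time (a new reading comes with each control period).
- eyes.grab_frame(name): name is "scene" or "top" or "wrist"; returns a dict with "img" (384x512x3 uint8, red, green, blue), "range_z" (384x512 float32, m along the optical axis (not along the pixel's ray), 0 where there is no reading), "vfov" (degrees; the focal length in pixels is half the picture's height over the tangent of half this angle, whatever the lens; pixels are square), "cx", "cy" (the principal point, pixels), "dist" ([k1, k2, p1, p2, k3] as OpenCV has them; the pictures are not rectified), "camera_from_world" (4x4, takes a point from world to camera coordinates); the wrist camera has in their place "mount" (4x4, takes a point from camera to tool coordinates, whose origin is the TCP and whose axes are the flange's). Camera axes: x right, y up, looking along -z (the intrinsics and any distortion apply to the point x, -y, -z); pixel columns grow to the right and rows downward; lengths in m; the calibration is good to about 2 mm. A picture is of the moment at which its call begins: read the wrist's pose just before it.
- manip.close_job(): hands the job in; it is judged then, once.
The state is a dict: "clock": time; "q": joint angles; "dq": joint speeds; "effort": joint torques, N m; "tool_pos": TCP position; "tool_rot": TCP orientation; "contact_force": force on the tool from outside, world axes, zero at the start; "wrist_torque": the same for the moment, N m; "opening": finger opening in m; "finger_force": force on a finger pad.
Only numpy, scipy, OpenCV 4.12 (cv2) and the standard library are available. Lean on these libraries where they do the work, as an engineer would, in place of code of your own. Each camera call takes 0.05 s, during which the arm holds its last target. There are 200 camera calls.

## Working session

There is one attempt and no reset: what is moved stays moved. The work goes in short steps, Python scripts to look and compute and a shell command to move; the robot and the scene stay as the last step left them, time stands still between calls to the robot, and variables do not carry over. Pictures are saved under pics/ and viewed, at most 10 in all, crops included, and the job is handed in when it is done.

```bash
ls; mkdir -p pics; cat > h.py <<'E'
import numpy as np, cv2
from scipy.spatial.transform import Rotation as R
from station import sensors, eyes, manip
def grab(name):
    s=sensors.get_state(); f=eyes.grab_frame(name); np.save(f'{name}.npy',np.array([f,s],dtype=object),allow_pickle=True); return f,s
def load(name): return np.load(f'{name}.npy',allow_pickle=True)
def wfc(f,s):
    if 'camera_from_world' in f: return np.linalg.inv(np.array(f['camera_from_world']))
    T=np.eye(4);T[:3,:3]=R.from_rotvec(s['tool_rot']).as_matrix();T[:3,3]=s['tool_pos'];return T@np.array(f['mount'])
def K(f):
    h=f['img'].shape[0];F=h/2/np.tan(np.radians(f['vfov'])/2);return np.array([[F,0,f['cx']],[0,F,f['cy']],[0,0,1.]])
def rays(f,px):
    u=cv2.undistortPoints(np.array(px,float).reshape(-1,1,2),K(f),np.array(f['dist'],float))[:,0]
    return np.c_[u[:,0],-u[:,1],-np.ones(len(u))]
def cloud(f,s):
    h,w=f['range_z'].shape;v,u=np.mgrid[:h,:w];r=rays(f,np.c_[u.ravel(),v.ravel()])
    T=wfc(f,s);p=r*f['range_z'].ravel()[:,None];P=p@T[:3,:3].T+T[:3,3];P[f['range_z'].ravel()==0]=np.nan;return P.reshape(h,w,3)
def onz(f,s,px,z):
    T=wfc(f,s);d=rays(f,px)@T[:3,:3].T;o=T[:3,3];z=np.broadcast_to(z,len(d));return o+d*((z-o[2])/d[:,2])[:,None]
def proj(f,s,P):
    T=np.linalg.inv(wfc(f,s));c=np.atleast_2d(P)@T[:3,:3].T+T[:3,3];c=c*[1,-1,-1]
    return cv2.projectPoints(c,np.zeros(3),np.zeros(3),K(f),np.array(f['dist'],float))[0][:,0]
E
python3 - <<'E'
from h import *
for n in('top','scene'):
    f,s=grab(n); cv2.imwrite(f'pics/{n}0.png',f['img'][:,:,::-1]); print(f['vfov'],f['cx'],f['cy'],f['dist'],wfc(f,s)[:3,3])
print(s)
E
```

```text
pics
44.8689183638257 255.6782834693901 196.604726334018 [0.02597355 0.         0.         0.         0.        ] [0.32513465 0.00324799 1.79997877]
53.08817946366189 258.3711007776831 196.28648159085012 [-0.01042124  0.          0.          0.          0.        ] [-0.40860585 -0.46621708  0.59723802]
{'clock': 0.05, 'q': array([-1.33100557e+00,  3.14234694e-01, -4.80595808e-02,  1.21018908e+00,
       -1.98766431e-06,  1.57078826e+00]), 'dq': array([-1.13799060e-03, -4.13103209e-04,  2.61838227e-03, -1.39217818e-03,
        8.10246776e-06,  2.92469026e-04]), 'effort': array([ 9.65098880e-04, -5.41249430e+01,  3.40875041e+01,  1.18295249e-02,
        1.49851935e-04, -7.74524285e-07]), 'tool_pos': array([ 0.14237251, -0.5823153 ,  0.24913788]), 'tool_rot': array([-3.11737546e+00, -3.75572944e-01,  3.19878146e-04]), 'contact_force': array([-0.02204346,  0.19933061,  1.06988285]), 'wrist_torque': array([ 0.01141216, -0.04869172,  0.01003379]), 'finger_force': 0.0, 'opening': 0.08532448980598041}
```

View pics/top0.png

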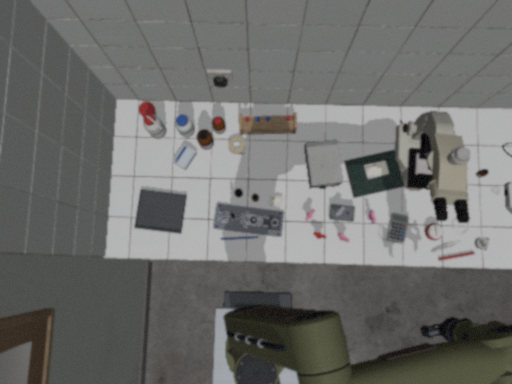

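View pics/scene0.png

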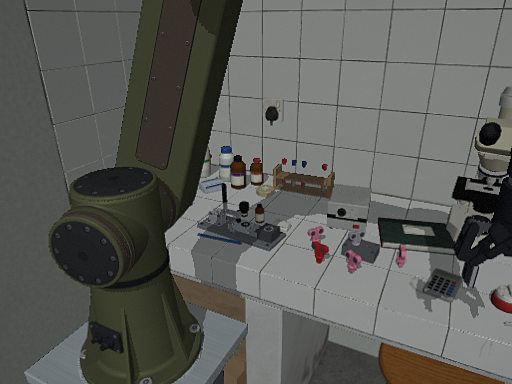

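Top view: tray (161,210), jig (249,219), key stand (342,212), with pink/red decoys at (310,214), (320,236), (343,238), (372,216). In the scene view, a grey key stands in the stand at (355,237); the pink and red butterflies around it are decoys. I'll confirm with an enlarged crop.

```bash
python3 - <<'E'
from h import *
f,s=load('top'); P=cloud(f,s)
a=cv2.resize(f['img'][165:260,120:320],None,fx=4,fy=4,interpolation=2)[:, :, ::-1]
b=cv2.resize(f['img'][190:250,295:395],None,fx=4,fy=4,interpolation=2)[:,:,::-1]
g,t=load('scene'); c=cv2.resize(g['img'][215:275,335:405],None,fx=3.7,fy=3.7,interpolation=2)[:,:,::-1]
o=np.zeros((600,800,3),np.uint8);o[:380]=a[:, :800];h=220;o[380:600,:400]=b[:220];o[380:600,420:420+c.shape[1]]=c[:220];cv2.imwrite('pics/crop1.png',o)
for n,(u,v) in dict(tray=(161,210),jig=(249,219),stand=(342,212)).items(): print(n,P[v,u])
# height map
z=P[...,2]
m=(z>.02)&(z<.12)
for n,(u0,u1,v0,v1) in dict(stand=(326,357,202,222),jig=(210,288,200,238)).items():
    Q=P[v0:v1,u0:u1].reshape(-1,3);Q=Q[Q[:,2]>(.022 if n=='stand' else .008)]
    r=cv2.minAreaRect((Q[:,:2]*1000).astype(np.float32)); print(n,r,Q[:,2].max(),len(Q))
    print(np.round(Q[np.argsort(-Q[:,2])[:12]],3))
E
```

```text
tray [5.14413474e-01 3.86725998e-01 1.02955968e-04]
jig [0.48542029 0.04247133 0.03519629]
stand [ 0.52242146 -0.31148737  0.03084836]
stand ((523.3845825195312, -312.374755859375), (90.40702056884766, 58.49386978149414), 85.34915161132812) 0.08077862699585281 354
[[ 0.516 -0.284  0.081]
 [ 0.532 -0.307  0.076]
 [ 0.529 -0.293  0.074]
 [ 0.51  -0.282  0.074]
 [ 0.536 -0.304  0.074]
 [ 0.514 -0.289  0.073]
 [ 0.525 -0.297  0.072]
 [ 0.514 -0.286  0.071]
 [ 0.529 -0.301  0.071]
 [ 0.518 -0.293  0.071]
 [ 0.525 -0.301  0.071]
 [ 0.522 -0.301  0.07 ]]
jig ((489.451904296875, 43.11915588378906), (143.35008239746094, 294.2910461425781), 1.8996821641921997) 0.1538034856372843 1690
[[0.494 0.104 0.154]
 [0.495 0.101 0.15 ]
 [0.491 0.097 0.15 ]
 [0.495 0.098 0.15 ]
 [0.488 0.105 0.148]
 [0.491 0.105 0.147]
 [0.488 0.098 0.147]
 [0.488 0.101 0.146]
 [0.492 0.102 0.141]
 [0.485 0.101 0.138]
 [0.485 0.105 0.136]
 [0.486 0.098 0.132]]
```

View pics/crop1.png

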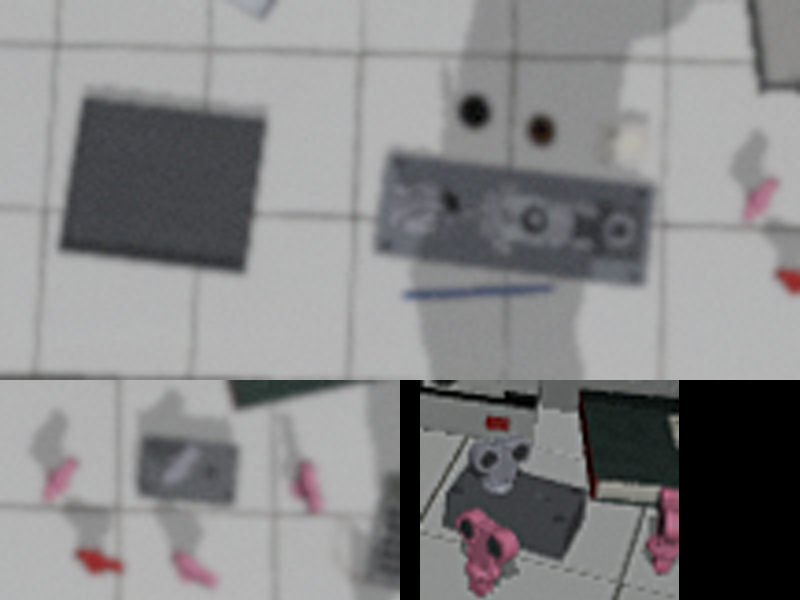

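In the crops, the grey key stands in the stand (scene pixel ~(355,237), crop (498,460)). It's the only uncoloured one and is in the stand's +y bore; the four pink/red ones are decoys. Jig: the clamp is at the left (crop (415,205)), the carrier at (535,220) and the lock at (620,232). Next I'll move above the stand.

```bash
cat >> h.py <<'E'
def Rd(psi): return R.from_euler('z',psi,degrees=True)*R.from_euler('x',180,degrees=True)
def delta(pos,psi,s=None):
    s=s or sensors.get_state(); r=R.from_rotvec(s['tool_rot'])
    d=r.inv().apply(np.array(pos)-s['tool_pos']); a=(r.inv()*Rd(psi)).as_rotvec(degrees=True)
    print('d',np.round(d,4),'a',np.round(a,2),'t',round(s['clock'],2))
E
python3 - <<'E'
from h import *
delta((.50,-.30,.25),-42)
E
```

```text
d [ 0.4144 -0.1893 -0.0005] a [-8.000e-02  4.000e-02  5.574e+01] t 0.1
```

```bash
python3 -m creep '0.052 -0.024 0 0 0 7 -1; 0.104 -0.047 0 0 0 14 -1; 0.155 -0.071 0 0 0 21 -1; 0.207 -0.095 0 0 0 28 -1; 0.259 -0.118 0 0 0 35 -1'
python3 - <<'E'
from h import *
delta((.50,-.30,.25),-42)
E
```

```text
clock: 0.72
tool_pos: [0.3671, -0.4052, 0.2497]
tool_rot: [-3.086, 0.586, 0.001]
contact_force: [0.4, -0.8, 0.6]
opening: 0.0853
finger_force: 0.0
d [ 0.0851 -0.1466 -0.0003] a [-1.00e-02  2.00e-02  2.05e+01] t 0.72
```

```bash
python3 -m creep '0.03 -0.05 0 0 0 7 -1; 0.06 -0.1 0 0 0 14 -1; 0.085 -0.147 0 0 0 20.5 -1; 0.085 -0.147 0 0 0 20.5 -1'
python3 - <<'E'
from h import *
f,s=grab('wrist'); print(s['tool_pos'],s['tool_rot'],np.round(f['mount'],3),f['vfov'],f['dist'])
cv2.imwrite('pics/w1.png',f['img'][:,:,::-1])
P=cloud(f,s); 
def reg(c,r,z0,z1):
    Q=P.reshape(-1,3);m=(np.hypot(Q[:,0]-c[0],Q[:,1]-c[1])<r)&(Q[:,2]>z0)&(Q[:,2]<z1);return Q[m]
Q=reg((.523,-.296),.035,.045,.09)
print(len(Q),Q.min(0),Q.max(0)); r=cv2.minAreaRect((Q[:,:2]*1000).astype(np.float32));print(r)
c=Q[:,:2]-Q[:,:2].mean(0);w,v=np.linalg.eigh(c.T@c);print(Q.mean(0),np.degrees(np.arctan2(v[1,1],v[0,1])))
Q=reg((.523,-.312),.06,.022,.036);print('stand',cv2.minAreaRect((Q[:,:2]*1000).astype(np.float32)),np.median(Q[:,2]))
E
```

```text
clock: 1.23
tool_pos: [0.4691, -0.3396, 0.2494]
tool_rot: [-2.939, 0.988, -0.017]
contact_force: [-0.6, 0.1, -0.4]
opening: 0.0852
finger_force: 0.0
[ 0.46905078 -0.33957142  0.24936239] [-2.93903439  0.98769352 -0.01719217] [[ 0.     0.947  0.322  0.084]
 [ 1.    -0.    -0.     0.   ]
 [-0.     0.322 -0.947 -0.124]
 [ 0.     0.     0.     1.   ]] 66.35682372104657 [-0.0705291  0.         0.         0.         0.       ]
616 [ 0.50360933 -0.31971583  0.04523516] [ 0.54616998 -0.27964069  0.07111576]
((525.1043701171875, -299.9805603027344), (12.740508079528809, 49.180694580078125), 47.11204528808594)
[ 0.52497025 -0.3018189   0.06590536] 137.37687606660324
stand ((523.6190795898438, -315.37176513671875), (90.73829650878906, 58.719818115234375), 85.6297607421875) 0.030121863954299055
```

View pics/w1.png

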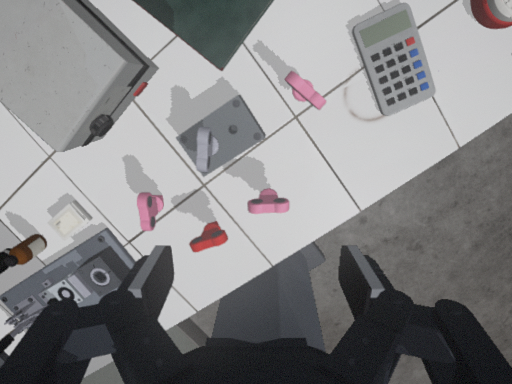

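The wrist view shows the grey key in the stand at (204,150), the jig's lock at (100,275), and pink/red decoys clear of the finger path. Key ≈ (0.525,-0.300), long axis at about -42.6°.

```bash
python3 - <<'E'
from h import *
delta((.525,-.2998,.14),-42.6)
E
```

```text
d [ 0.0213 -0.0615  0.1121] a [-2.4   0.28  5.4 ] t 1.27
```

```bash
python3 -m creep '0 0 0 0 0 0 -1; 0 0 0 0 0 0 -1;0 0 0 0 0 0 -1'
python3 - <<'E'
from h import *
delta((.525,-.2998,.14),-42.6)
E
```

```text
clock: 1.65
tool_pos: [0.4682, -0.3401, 0.2501]
tool_rot: [-2.938, 0.99, -0.019]
contact_force: [-0.7, -0.3, -0.3]
opening: 0.085
finger_force: 0.0
d [ 0.021  -0.0617  0.1128] a [-2.44  0.2   5.34] t 1.65
```

```bash
python3 -m creep '0.01 -0.03 0.05 -1.2 0.1 2.7 -1; 0.021 -0.0617 0.1 -2.4 0.2 5.3 -1; 0.021 -0.0617 0.1128 -2.4 0.2 5.3 -1;0.021 -0.0617 0.1128 -2.4 0.2 5.3 -1;0.021 -0.0617 0.1128 -2.4 0.2 5.3 -1'
cat >> h.py <<'E'
def top(P,c,r,z0,z1,lab=''):
    Q=P.reshape(-1,3);Q=Q[(np.hypot(Q[:,0]-c[0],Q[:,1]-c[1])<r)&(Q[:,2]>z0)&(Q[:,2]<z1)]
    print(lab,len(Q),np.round(cv2.minAreaRect((Q[:,:2]*1000).astype(np.float32))[0],1),np.round(cv2.minAreaRect((Q[:,:2]*1000).astype(np.float32))[1:][0],1),cv2.minAreaRect((Q[:,:2]*1000).astype(np.float32))[2],np.round(np.median(Q[:,2]),4),Q[:,2].max()); return Q
E
python3 - <<'E'
from h import *
f,s=grab('wrist'); cv2.imwrite('pics/w2.png',f['img'][:,:,::-1]);P=cloud(f,s)
top(P,(.525,-.3),.03,.055,.09,'key');top(P,(.523,-.312),.06,.022,.036,'stand')
delta((.525,-.2998,.06),-42.6)
E
```

```text
clock: 2.28
tool_pos: [0.4901, -0.3471, 0.1406]
tool_rot: [-2.933, 0.976, -0.023]
contact_force: [-0.3, 0.6, 0.6]
opening: 0.0855
finger_force: 0.0
key 1196 [ 524.8 -300.7] [12.8 48.9] 47.58183288574219 0.0681 0.07134360997456127
stand 5632 [ 523.2 -315.6] [90.3 58.7] 85.76834869384766 0.0301 0.03599709630210837
d [-0.0007 -0.0543  0.0841] a [-3.01  0.22  5.79] t 2.33
```

```bash
python3 - <<'E'
from h import *
s=sensors.get_state();print(np.round(s['q'],3), s['dq'].round(3),R.from_rotvec(s['tool_rot']).as_matrix().round(3))
E
```

```text
[-0.643  0.379 -0.212  0.982  0.053  3.141] [-0.003 -0.008  0.004 -0.002 -0.003  0.   ] [[ 0.801 -0.598  0.031]
 [-0.599 -0.799  0.043]
 [-0.001 -0.053 -0.999]]
```

Joint 6 is at its limit; the same grasp turned by half a revolution avoids this (ψ=137.4). I'll spin the other way.

```bash
for i in 1 ; do python3 -m creep '0 0 0 0 0 -10.5 -1;0 0 0 0 0 -21 -1;0 0 0 0 0 -31.5 -1;0 0 0 0 0 -42 -1;0 0 0 0 0 -52.5 -1' >/dev/null; done
python3 -m creep '0 0 0 0 0 -10.5 -1;0 0 0 0 0 -21 -1;0 0 0 0 0 -31.5 -1;0 0 0 0 0 -42 -1;0 0 0 0 0 -52.5 -1' >/dev/null
python3 -m creep '0 0 0 0 0 -10.5 -1;0 0 0 0 0 -21 -1;0 0 0 0 0 -31.5 -1;0 0 0 0 0 -42 -1;0 0 0 0 0 -52.5 -1'
python3 - <<'E'
from h import *
delta((.525,-.3003,.14),137.4);print(sensors.get_state()['q'].round(3))
E
```

```text
clock: 4.2
tool_pos: [0.4905, -0.3476, 0.1416]
tool_rot: [1.543, 2.728, 0.082]
contact_force: [-0.1, 1.1, 0.6]
opening: 0.0854
finger_force: 0.0
d [0.0227 0.0538 0.0047] a [  2.93  -0.74 -16.38] t 4.2
[-0.644  0.378 -0.212  0.981  0.053  0.386]
```

```bash
python3 -m creep '0.012 0.03 0.003 1.5 -0.4 -8 -1;0.023 0.054 0.0047 2.9 -0.7 -16.4 -1;0.023 0.054 0.0047 2.9 -0.7 -16.4 -1;0.023 0.054 0.0047 2.9 -0.7 -16.4 -1'
python3 - <<'E'
from h import *
f,s=grab('wrist'); P=cloud(f,s)
top(P,(.525,-.3),.03,.055,.09,'key');top(P,(.523,-.312),.06,.022,.036,'stand')
delta((.525,-.3003,.06),137.4)
E
```

```text
clock: 4.7
tool_pos: [0.5248, -0.3001, 0.1393]
tool_rot: [-1.151, -2.922, -0.002]
contact_force: [-0.5, -0.1, -0.4]
opening: 0.0853
finger_force: 0.0
key 1089 [ 524.1 -299.6] [12.3 48.6] 47.330875396728516 0.0683 0.07119435175093328
stand 5774 [ 523.5 -316.1] [90.7 58.8] 85.66044616699219 0.0301 0.03599620801380485
d [-0.0005  0.0003  0.0791] a [ 0.02 -0.13 -0.42] t 4.75
```

```bash
python3 -m creep '0 0 0.04 0 0 0 -1;0 0 0.079 0 0 0 -1;0 0 0.079 0 0 0 -1;0 0 0.079 0 0 0 -1'
python3 -m creep '0 0 0 0 0 0 1;0 0 0 0 0 0 1;0 0 0 0 0 0 1;0 0 0 0 0 0 1;0 0 0 0 0 0 1' 40
```

```text
clock: 5.25
tool_pos: [0.5248, -0.3003, 0.0607]
tool_rot: [-1.151, -2.921, -0.002]
contact_force: [-0.1, -0.3, 1.3]
opening: 0.0855
finger_force: 0.0
clock: 5.88
tool_pos: [0.5246, -0.2994, 0.0596]
tool_rot: [-1.148, -2.921, -0.002]
contact_force: [-0.6, -0.1, 3.6]
opening: 0.0114
finger_force: 40.6
```

```bash
python3 -m creep '0 0 0 0 0 0 1;0 0 0 0 0 0 1;0 0 -0.03 0 0 0 1;0 0 -0.06 0 0 0 1;0 0 -0.1 0 0 0 1'
python3 - <<'E'
from h import *
delta((.48,-.15,.20),180)
E
```

```text
clock: 6.5
tool_pos: [0.5236, -0.2991, 0.1587]
tool_rot: [-1.147, -2.918, -0.003]
contact_force: [0.7, -0.6, -1.0]
opening: 0.0112
finger_force: 39.9
d [ 0.1337  0.0794 -0.0405] a [  0.11  -0.35 -42.92] t 6.5
```

```bash
python3 - <<'E'
from h import *
delta((.46,-.11,.22),180)
E
```

```text
d [ 0.1757  0.0951 -0.0602] a [  0.11  -0.35 -42.92] t 6.5
```

```bash
python3 -m creep '0.03 0.015 -0.03 0 0 -8 1;0.07 0.035 -0.06 0 0 -17 1;0.11 0.057 -0.06 0 0 -26 1;0.145 0.077 -0.06 0 0 -35 1;0.1757 0.0951 -0.06 0 0 -43 1'
python3 -m creep '0 0 0 0 0 0 1;0 0 0 0 0 0 1;0 0 0 0 0 0 1'
python3 - <<'E'
from h import *
f,s=grab('wrist'); cv2.imwrite('pics/w3.png',f['img'][:,:,::-1]);P=cloud(f,s);np.save('P3.npy',P)
Q=top(P,(.475,-.045),.06,.037,.046,'camtop')
E
```

```text
clock: 7.12
tool_pos: [0.46, -0.1091, 0.2195]
tool_rot: [0.01, -3.139, -0.004]
contact_force: [0.5, -0.1, -0.8]
opening: 0.0109
finger_force: 39.9
clock: 7.5
tool_pos: [0.4612, -0.1113, 0.2198]
tool_rot: [-0.001, -3.139, -0.004]
contact_force: [0.8, -0.4, -1.5]
opening: 0.0113
finger_force: 39.9
camtop 1984 [476.5 -56.6] [48.7 53. ] 84.13066101074219 0.0418 0.04449065813591496
```

View pics/w3.png

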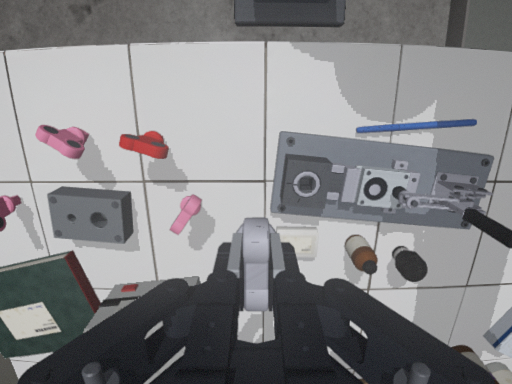

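Wrist view: key held vertical at (256,270); jig with lock rotor ring at (306,184), carrier at (385,190), clamp arm at (440,200), handle top at (490,228); bottle (360,250), eyepiece (408,262), box (296,243), pen (415,126). Now I'll zoom in on the lock.

```bash
python3 - <<'E'
from h import *
f,s=load('wrist');P=np.load('P3.npy')
Q=top(P,(.49,.03),.2,.009,.0145,'base')
Q=top(P,(.48,-.055),.045,.039,.046,'camtop')
# rectified lock view: mm grid on z=.042, 12px/mm... x right=+y world
c=(.4765,-.0566);w=.03;n=480
g=np.linspace(-w,w,n);Y,X=np.meshgrid(g,g[::-1]);G=np.c_[c[0]+X.ravel(),c[1]-Y.ravel(),np.full(n*n,.042)]
m=proj(f,s,G).astype(np.float32).reshape(n,n,2)
im=cv2.remap(f['img'],m[...,0],m[...,1],cv2.INTER_CUBIC)
D=cv2.remap(P[...,2].astype(np.float32),m[...,0],m[...,1],0);print(np.nanmin(D))
d=cv2.cvtColor((np.clip((np.nan_to_num(D)-.0)/.045,0,1)*255).astype(np.uint8),8)
cv2.imwrite('pics/lock1.png',cv2.convertScaleAbs(np.hstack([im,d])[:, :, ::-1][:, :800],alpha=1.3))
H=P.reshape(-1,3);k=(np.hypot(H[:,0]-c[0],H[:,1]-c[1])<.012)&(H[:,2]<.036);print(k.sum(),H[k].mean(0))
E
```

```text
base 8867 [504.3  43.9] [178.2 276.7] 4.191250801086426 0.012 0.014494958825772342
camtop 1916 [476.5 -56.6] [48.7 53. ] 84.13066101074219 0.0419 0.04449065813591496
0.009433254
118 [ 0.48081397 -0.05418708  0.02469906]
```

View pics/lock1.png

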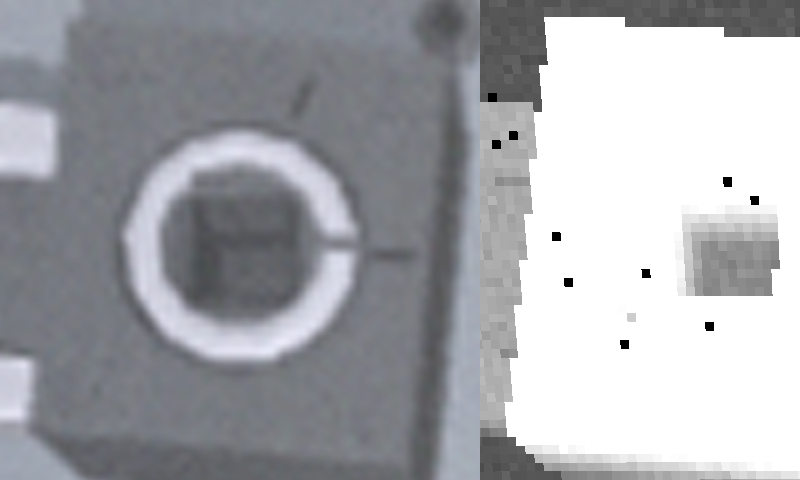

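The crop shows ring centre at (241,245), i.e. lock ≈ (0.476,-0.0567). The rotor notch at (337,242) sits about 1.5° ccw of world -y, with the locked mark at (390,255) and the free mark at (303,97). Next I'll check how the key sits in the hand with the same camera.

```bash
python3 - <<'E'
from h import *
f,s=load('wrist');P=np.load('P3.npy');p=s['tool_pos']
for z0,z1 in((.222,.24),(.19,.24)):
    Q=top(P,p,.035,z0,z1,'key')
    # pixels region of key
v,u=np.mgrid[:384,:512];m=(np.abs(u-257)<16)&(v>205)&(v<320)
Q=P[m];Q=Q[(Q[:,2]>.18)];t=R.from_rotvec(s['tool_rot']).inv().apply(Q-p)
print(len(t),np.percentile(t,[1,5,50,95,99],axis=0).round(4))
k=t[np.abs(t[:,2]+.009)<.004];print(np.percentile(k,[2,50,98],axis=0).round(4))
print(proj(f,s,[p+[0,0,.01],p+[.025,0,.0],p-[.025,0,0]]))
# base edges: fit yaw from base plate points limited
B=P[100:240,260:505].reshape(-1,3);B=B[(B[:,2]>.0095)&(B[:,2]<.0145)]
print(len(B),cv2.minAreaRect((B[:,:2]*1000).astype(np.float32)))
E
```

```text
key 3596 [ 461.1 -112.2] [37.8 43.8] 50.971378326416016 0.2288 0.2399994084904791
key 4572 [ 459.5 -109.8] [47.5 35.3] 25.030521392822266 0.2282 0.2399994084904791
2817 [[-0.0189 -0.0067 -0.019 ]
 [-0.0154 -0.0063 -0.0182]
 [ 0.0074  0.     -0.0087]
 [ 0.0238  0.0063  0.0006]
 [ 0.0245  0.0075  0.0247]]
[[-0.0183 -0.0063 -0.0112]
 [ 0.0046 -0.0004 -0.0088]
 [ 0.0223  0.0054 -0.0055]]
[[256.92288455 278.18920889]
 [256.72447356 306.68435872]
 [256.86073321 219.63923599]]
8643 ((487.0953674316406, 42.64087677001953), (142.91110229492188, 276.55950927734375), 3.9882161617279053)
```

```bash
python3 - <<'E'
from h import *
delta((.465,-.105,.135),181.5)
E
python3 -m creep '-0.005 0.006 0.045 0 0 -1.5 1;-0.005 0.006 0.085 0 0 -1.5 1;-0.005 0.006 0.085 0 0 -1.5 1;-0.005 0.006 0.085 0 0 -1.5 1'
python3 - <<'E'
from h import *
f,s=grab('wrist');P=cloud(f,s)
c=(.476,-.0567);w=.025;n=560
g=np.linspace(-w,w,n);Y,X=np.meshgrid(g,g[::-1]);G=np.c_[c[0]+X.ravel(),c[1]-Y.ravel(),np.full(n*n,.042)]
m=proj(f,s,G).astype(np.float32).reshape(n,n,2)
im=cv2.remap(f['img'],m[...,0],m[...,1],cv2.INTER_CUBIC)
cv2.imwrite('pics/lock2.png',cv2.convertScaleAbs(im[:, :, ::-1],alpha=1.4))
gr=cv2.medianBlur(im[...,0],5);b=(gr>150).astype(np.uint8)
k,l,st,ce=cv2.connectedComponentsWithStats(b)
for i in range(1,k):
    if st[i,4]>3000: print(st[i],ce[i])
top(P,c,.045,.039,.046,'camtop')
E
```

```text
d [-0.0041  0.0061  0.0847] a [ 0.14 -0.14 -1.52] t 7.55
clock: 8.05
tool_pos: [0.4664, -0.1048, 0.1361]
tool_rot: [0.042, -3.14, -0.004]
contact_force: [0.5, 0.1, -1.3]
opening: 0.0115
finger_force: 39.9
[  130   134   303   305 23032] [282.10329107 295.00794547]
camtop 3344 [476.5 -56.3] [49.  53.2] 84.40811920166016 0.0419 0.04457891873210548
```

View pics/lock2.png

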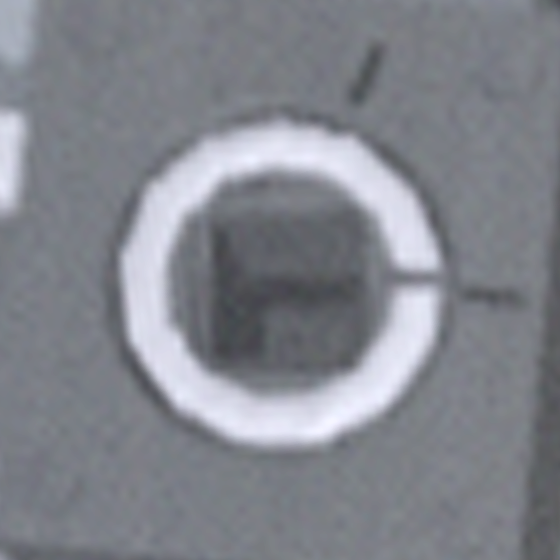

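The crop shows ring centre at (281.5,286.5), giving lock ≈ (0.4756,-0.0568), with the notch at (420,277) putting the socket yaw at about +3°.

```bash
python3 - <<'E'
from h import *
delta((.4757,-.0568,.105),183)
E
```

```text
d [-0.01    0.0478  0.0317] a [ 0.11  0.01 -1.46] t 8.1
```

```bash
python3 -m creep '-0.01 0.0478 0 0 0 -1.5 1;-0.01 0.0478 0.015 0.1 0 -1.5 1;-0.01 0.0478 0.0317 0.1 0 -1.5 1;-0.01 0.0478 0.0317 0.1 0 -1.5 1;-0.01 0.0478 0.0317 0.1 0 -1.5 1'
python3 - <<'E'
from h import *
delta((.4757,-.0568,.088),183); print(sensors.get_state()['contact_force'])
E
```

```text
clock: 8.72
tool_pos: [0.4749, -0.0566, 0.1043]
tool_rot: [0.083, -3.14, -0.001]
contact_force: [0.1, -0.2, -0.4]
opening: 0.0112
finger_force: 40.1
d [-0.0008 -0.0002  0.0163] a [ 0.03 -0.05  0.04] t 8.72
[ 0.06211688 -0.18445061 -0.40378424]
```

```bash
python3 -m creep '-0.0008 0 0.01 0 0 0 1;-0.0008 0 0.016 0 0 0 1;-0.0008 0 0.02 0 0 0 1;-0.0008 0 0.02 0 0 0 1' 30
```

```text
clock: 9.22
tool_pos: [0.4755, -0.0561, 0.0832]
tool_rot: [0.084, -3.139, -0.001]
contact_force: [2.0, 0.6, -1.5]
opening: 0.0109
finger_force: 39.8
```

```bash
python3 -m creep '-0.0003 0 0.004 0 0 0 1;-0.0003 0 0.008 0 0 0 1;-0.0003 0 0.0115 0 0 0 1;-0.0003 0 0.0115 0 0 0 1'
```

```text
clock: 9.72
tool_pos: [0.4756, -0.056, 0.0716]
tool_rot: [0.084, -3.139, -0.001]
contact_force: [3.5, 0.4, -3.5]
opening: 0.0115
finger_force: 39.8
```

```bash
python3 -m creep '-0.0005 0 0.001 0 0 0 1;-0.0005 0 0.0015 0 0 0 1;-0.0005 0 0.0015 0 0 0 1'
```

```text
clock: 10.1
tool_pos: [0.4758, -0.056, 0.071]
tool_rot: [0.084, -3.138, -0.001]
contact_force: [-0.4, -0.7, 7.0]
opening: 0.011
finger_force: 41.4
```

```bash
python3 -m creep '0 0 0 0 0 -8 1;0 0 0 0 0 -16 1;0 0 0 0 0 -24 1;0 0 0 0 0 -32 1;0 0 0 0 0 -32 1' 50
python3 - <<'E'
from h import *
s=sensors.get_state();print(s['wrist_torque'],s['q'].round(2))
E
```

```text
clock: 10.72
tool_pos: [0.4761, -0.056, 0.0711]
tool_rot: [0.948, -2.994, -0.002]
contact_force: [-0.1, 0.2, 5.5]
opening: 0.0112
finger_force: 50.4
[ 0.07517358 -0.08798194  0.05055043] [-0.12  0.24 -0.58  0.74  0.   -0.73]
```

```bash
python3 -m creep '0 0 0 0 0 -8 1;0 0 0 0 0 -16 1;0 0 0 0 0 -24 1;0 0 0 0 0 -32 1;0 0 0 0 0 -32 1'
python3 - <<'E'
from h import *
s=sensors.get_state();print(s['wrist_torque']);delta(s['tool_pos'],255)
E
```

```text
clock: 11.35
tool_pos: [0.476, -0.056, 0.0711]
tool_rot: [1.737, -2.617, -0.003]
contact_force: [-0.5, 1.5, 6.7]
opening: 0.0114
finger_force: 50.4
[ 0.1320458  -0.02812413  0.05794733]
d [0. 0. 0.] a [ 0.1   0.02 -7.85] t 11.35
```

```bash
python3 -m creep '0 0 0 0 0 -3 1;0 0 0 0 0 -6 1;0 0 0 0 0 -6 1'
python3 - <<'E'
from h import *
s=sensors.get_state();print(s['wrist_torque']);delta(s['tool_pos'],255)
E
```

```text
clock: 11.72
tool_pos: [0.476, -0.056, 0.0711]
tool_rot: [1.87, -2.523, -0.003]
contact_force: [0.1, 1.1, 6.2]
opening: 0.0113
finger_force: 50.4
[ 0.09816879 -0.0418663   0.00129534]
d [0. 0. 0.] a [ 0.1   0.02 -1.9 ] t 11.72
```

```bash
python3 -m creep '0 0 0 0 0 -3 1;0 0 0 0 0 -5 1;0 0 0 0 0 -5 1'
python3 - <<'E'
from h import *
s=sensors.get_state();print(s['wrist_torque']);delta(s['tool_pos'],255)
E
```

```text
clock: 12.1
tool_pos: [0.476, -0.056, 0.0711]
tool_rot: [1.978, -2.44, -0.003]
contact_force: [0.1, 0.6, 6.5]
opening: 0.0113
finger_force: 50.5
[ 0.07548995 -0.03143324 -0.3671678 ]
d [0. 0. 0.] a [0.1  0.04 3.04] t 12.1
```

```bash
python3 -m creep '0 0 0 0 0 3.5 1;0 0 0 0 0 3.5 1;0 0 0 0 0 3.5 0;0 0 0 0 0 3.5 0;0 0 0 0 0 3.5 0'
python3 -m creep '0 0 0 0 0 0 0;0 0 -0.04 0 0 0 0;0 0 -0.09 0 0 0 0;0 0 -0.14 0 0 0 0;0 0 -0.14 0 0 0 -1'
python3 - <<'E'
from h import *
f,s=grab('wrist');P=cloud(f,s);cv2.imwrite('pics/w4.png',f['img'][:,:,::-1])
top(P,(.476,-.0565),.035,.06,.1,'key');print(s['tool_pos'])
E
```

```text
clock: 12.72
tool_pos: [0.4753, -0.056, 0.07]
tool_rot: [1.902, -2.498, -0.004]
contact_force: [-0.4, -0.7, 0.1]
opening: 0.0429
finger_force: 0.0
clock: 13.35
tool_pos: [0.4789, -0.0565, 0.2144]
tool_rot: [-1.901, 2.496, -0.005]
contact_force: [0.1, -0.3, -0.4]
opening: 0.0596
finger_force: 0.0
key 667 [476.2 -57.6] [47.7 12.1] 74.51473236083984 0.0798 0.08287005184729529
[ 0.4789043  -0.05646713  0.21435533]
```

View pics/w4.png

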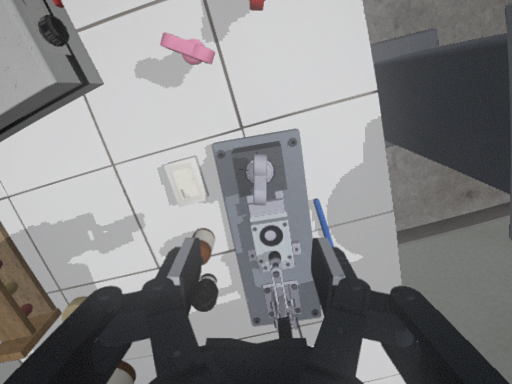

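The key is home and turned (259,180), top at z 0.083. The jaw is drawn back from the carrier (mount at (271,236)), the clamp is still down and the bystanders are undisturbed. Now I'll measure the carrier and clamp handle.

```bash
python3 - <<'E'
from h import *
f,s=load('wrist');P=cloud(f,s)
top(P,(.485,.03),.035,.029,.0345,'carrier')
Q=P[120:330,205:330].reshape(-1,3)
Q=Q[(Q[:,2]>.0095)&(Q[:,2]<.0145)];print('base',len(Q),cv2.minAreaRect((Q[:,:2]*1000).astype(np.float32)))
A=P[240:350,255:312].reshape(-1,3);A=A[A[:,2]>.05]
for z in np.arange(.05,.16,.01):
    B=A[(A[:,2]>=z)&(A[:,2]<z+.01)]
    if len(B)>3: print(round(z,2),len(B),np.percentile(B,[5,50,95],axis=0).round(3)[:,:2].tolist())
m=onz(f,s,[(271,236)],.032);print('mount',m)
g,t=load('top');print(len(g))
E
```

```text
carrier 1406 [485.1  28.6] [66.5 44.3] 84.51918029785156 0.0323 0.034391023936818865
base 7993 ((494.35321044921875, 40.47895050048828), (277.3448791503906, 158.11363220214844), 74.27638244628906)
0.05 157 [[0.483, 0.043], [0.488, 0.093], [0.501, 0.132]]
0.06 295 [[0.481, 0.042], [0.489, 0.067], [0.496, 0.099]]
0.07 78 [[0.484, 0.046], [0.489, 0.052], [0.493, 0.093]]
0.08 40 [[0.488, 0.092], [0.491, 0.093], [0.494, 0.094]]
0.09 106 [[0.485, 0.092], [0.491, 0.094], [0.497, 0.096]]
0.1 99 [[0.485, 0.093], [0.49, 0.094], [0.497, 0.097]]
0.11 66 [[0.485, 0.093], [0.49, 0.094], [0.497, 0.096]]
mount [[0.48420026 0.0249784  0.032     ]]
7
```

```bash
cat >> h.py <<'E'
JY=-5.5; JO=np.array([.4841,.0311,0])
def J(x,y,z): return JO+R.from_euler('z',JY,degrees=True).apply([x,y,z])
E
python3 - <<'E'
from h import *
delta(J(0,32,0)*0+J(0,.032,.18),270+JY)
E
```

```text
d [-0.1175  0.0224  0.0321] a [-0.09  0.04 -9.92] t 13.4
```

```bash
python3 -m creep '-0.04 0.007 0 0 0 -4 1;-0.09 0.015 0.01 0 0 -8 1;-0.1175 0.0224 0.032 -0.1 0 -9.9 1;-0.1175 0.0224 0.032 -0.1 0 -9.9 1;-0.1175 0.0224 0.032 -0.1 0 -9.9 1' 30
python3 - <<'E'
from h import *
delta(J(0,.032,.141),270+JY)
f,s=grab('wrist');P=cloud(f,s);m=P.reshape(-1,3);m=m[(m[:,2]>.085)&(m[:,2]<.16)&(np.hypot(m[:,0]-.49,m[:,1]-.1)<.03)]
print(len(m),np.percentile(m,[2,50,98],axis=0).round(4) if len(m) else '')
E
```

```text
clock: 14.02
tool_pos: [0.485, 0.0627, 0.1776]
tool_rot: [2.109, -2.323, -0.007]
contact_force: [0.3, 0.1, -0.1]
opening: 0.0004
finger_force: 0.0
d [-0.0005 -0.0023  0.0366] a [ 0.33 -0.01 -0.03] t 14.03
0
```

```bash
python3 -m creep '0 -0.0023 0.02 0.3 0 0 1;0 -0.0023 0.0366 0.3 0 0 1;-0.008 -0.0023 0.0366 0.3 0 0 1;-0.015 -0.0023 0.0366 0.3 0 0 1;-0.015 -0.0023 0.0366 0.3 0 0 1'
python3 -m creep '-0.006 0 -0.001 0 0 0 1;-0.012 0 -0.002 0 0 0 1;-0.018 0 -0.003 0 0 0 1;-0.026 0 -0.003 0 0 0 1;-0.033 0 -0.003 0 0 0 1'
python3 - <<'E'
from h import *
delta(J(0,.0798,.144),270+JY)
E
```

```text
clock: 14.7
tool_pos: [0.4901, 0.0784, 0.1427]
tool_rot: [-2.111, 2.323, -0.002]
contact_force: [0.3, 0.0, -0.2]
opening: -0.0002
finger_force: 0.0
clock: 15.32
tool_pos: [0.4925, 0.1112, 0.1448]
tool_rot: [-2.111, 2.325, -0.001]
contact_force: [-0.4, -0.4, -0.1]
opening: -0.0001
finger_force: 0.3
d [0.0008 0.0006 0.0008] a [-0.07  0.03 -0.01] t 15.32
```

```bash
python3 -m creep '-0.0143 0 0.002 0 0 0 1;-0.024 0 0.005 0 0 0 1;-0.035 0 0.01 0 0 0 1;-0.043 0 0.0155 0 0 0 1;-0.052 0 0.023 0 0 0 1'
python3 -m creep '-0.006 0 0.007 0 0 0 1;-0.0137 0 0.017 0 0 0 1;-0.019 0 0.027 0 0 0 1;-0.0225 0 0.037 0 0 0 1;-0.0225 0 0.038 0 0 0 1'
```

```text
clock: 15.95
tool_pos: [0.4976, 0.1631, 0.1214]
tool_rot: [-2.111, 2.325, -0.001]
contact_force: [0.3, 0.8, 1.2]
opening: -0.0001
finger_force: 0.3
clock: 16.58
tool_pos: [0.4995, 0.1852, 0.0832]
tool_rot: [-2.112, 2.325, 0.0]
contact_force: [-0.9, 0.6, 0.6]
opening: -0.0002
finger_force: 0.3
```

```bash
python3 -m creep '0.005 0 -0.05 0 0 0 1;0.01 0 -0.1 0 0 0 1;0.06 0 -0.1 0 0 0 1;0.11 0 -0.1 0 0 0 0;0.16 0 -0.1 0 0 0 -1'
python3 -m creep '0.025 0 0 0 0 0 -1;0.025 0 0 0 0 0 -1;0.025 0 0 0 0 0 -1'
python3 - <<'E'
from h import *
f,s=grab('wrist');P=cloud(f,s);cv2.imwrite('pics/w5.png',f['img'][:,:,::-1]);print(s['tool_pos'])
inv=R.from_euler('z',-JY,degrees=True)
Q=inv.apply((P-JO).reshape(-1,3))
def rg(z0,z1,b,l):
    k=Q[(Q[:,2]>z0)&(Q[:,2]<z1)&(Q[:,0]>b[0])&(Q[:,0]<b[1])&(Q[:,1]>b[2])&(Q[:,1]<b[3])]
    print(l,len(k),np.percentile(k,[1,50,99],axis=0).round(4).tolist() if len(k) else '',cv2.minAreaRect((k[:,:2]*1000).astype(np.float32)) if len(k) else '')
rg(.0295,.0345,(-.035,.035,-.032,.032),'carrier')
rg(.05,.2,(-.03,.03,.03,.2),'arm/handle')
rg(.02,.2,(.05,.12,-.06,.12),'bottles')
rg(.06,.1,(-.03,.03,-.12,-.05),'key')
E
```

```text
clock: 17.2
tool_pos: [0.4839, 0.024, 0.1842]
tool_rot: [-2.111, 2.324, -0.002]
contact_force: [0.2, 0.5, -0.4]
opening: 0.0356
finger_force: 0.0
clock: 17.58
tool_pos: [0.4818, 0.0011, 0.1839]
tool_rot: [-2.11, 2.325, -0.0]
contact_force: [-0.4, 0.2, -0.6]
opening: 0.0855
finger_force: 0.0
[0.48182975 0.00107636 0.1838581 ]
carrier 2102 [[-0.0204, -0.0237, 0.0306], [0.0009, 0.0013, 0.0323], [0.0226, 0.0286, 0.0339]] ((1.0337200164794922, 3.520669937133789), (55.34152603149414, 43.96095275878906), 89.9826431274414)
arm/handle 727 [[-0.0054, 0.0722, 0.0505], [0.0017, 0.0897, 0.108], [0.0082, 0.1054, 0.1162]] ((1.4265775680541992, 89.31141662597656), (34.86267852783203, 14.768681526184082), 89.41860961914062)
bottles 1460 [[0.0532, -0.0384, 0.0212], [0.0828, -0.0072, 0.0469], [0.1003, 0.0691, 0.1989]] ((85.99114227294922, 11.137683868408203), (121.62629699707031, 39.94150924682617), 73.8309555053711)
key 1004 [[-0.0082, -0.1121, 0.0714], [0.0009, -0.09, 0.0799], [0.0095, -0.0652, 0.0824]] ((0.8269612789154053, -87.75391387939453), (49.820438385009766, 12.59984302520752), 79.5372085571289)
```

View pics/w5.png

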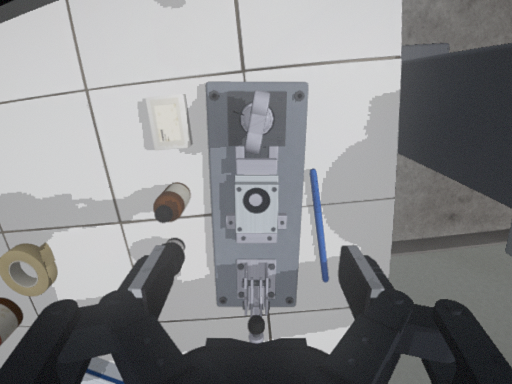

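Clamp is open: arm upright with its foot at (256,325), key still in the lock at (258,120), carrier in its nest at (257,205), bottle (172,202) and pen (320,220) clear. I'll grasp the carrier across x with limited opening.

```bash
python3 - <<'E'
from h import *
delta(J(.001,-.006,.034),270+JY-.2)
E
```

```text
d [-0.0236 -0.0002  0.1498] a [-0.07  0.06  0.21] t 17.62
```

```bash
python3 -m creep '-0.0236 0 0 0 0 0 -0.45;-0.0236 0 0.03 0 0 0 -0.45;-0.0236 0 0.06 0 0 0 -0.45;-0.0236 0 0.1 0 0 0 -0.45;-0.0236 0 0.1 0 0 0 -0.45'
python3 -m creep '0 0 0.025 0 0 0 -0.45;0 0 0.045 0 0 0 -0.45;0 0 0.0495 0 0 0 -0.45;0 0 0.0495 0 0 0 -0.45'
python3 - <<'E'
from h import *
delta(J(.001,-.006,.034),270+JY-.2)
E
```

```text
clock: 18.25
tool_pos: [0.4814, 0.0252, 0.0814]
tool_rot: [2.112, -2.322, -0.006]
contact_force: [-0.2, -0.3, 0.1]
opening: 0.0618
finger_force: 0.0
clock: 18.75
tool_pos: [0.485, 0.0246, 0.0353]
tool_rot: [-2.111, 2.324, -0.002]
contact_force: [-0.6, -0.5, 0.8]
opening: 0.0622
finger_force: 0.0
d [-0.0003  0.0005  0.0013] a [-0.13  0.05  0.21] t 18.75
```

```bash
python3 -m creep '0 0 0 0 0 0 1;0 0 0 0 0 0 1;0 0 0 0 0 0 1;0 0 0 0 0 0 1' 50
python3 -m creep '0 0 -0.003 0 0 0 1;0 0 -0.008 0 0 0 1;0 0 -0.02 0 0 0 1;0 0 -0.04 0 0 0 1;0 0 -0.06 0 0 0 1'
```

```text
clock: 19.25
tool_pos: [0.4849, 0.0245, 0.0356]
tool_rot: [-2.11, 2.324, -0.002]
contact_force: [-1.4, -0.3, 6.9]
opening: 0.0431
finger_force: 50.9
clock: 19.88
tool_pos: [0.4842, 0.0243, 0.0955]
tool_rot: [-2.111, 2.325, -0.001]
contact_force: [1.3, -0.3, -1.3]
opening: 0.0424
finger_force: 51.2
```

```bash
python3 -m creep '0 0 -0.05 0 0 0 1;0 0 -0.105 0 0 0 1;0 0 -0.105 0 0 0 1'
python3 - <<'E'
from h import *
f,s=load('top');c=onz(f,s,[(161.1,210.3)],.016)[0];print(c)
P=cloud(f,s);Q=P[180:240,130:192].reshape(-1,3);Q=Q[(Q[:,2]>.008)&(Q[:,2]<.03)];print(len(Q),cv2.minAreaRect((Q[:,:2]*1000).astype(np.float32)))
delta((c[0],c[1],.20),270+JY)
E
```

```text
clock: 20.25
tool_pos: [0.4873, 0.0243, 0.2045]
tool_rot: [-2.106, 2.32, -0.01]
contact_force: [-0.2, 0.3, -2.3]
opening: 0.0425
finger_force: 51.5
[0.51158958 0.382888   0.016     ]
491 ((516.3280639648438, 387.0955505371094), (230.60028076171875, 239.20217895507812), 1.9506183862686157)
d [-0.3592  0.0104  0.0051] a [-0.59  0.12 -0.03] t 20.25
```

```bash
python3 -m creep '-0.04 0.001 0 0 0 0 1;-0.09 0.003 0 0 0 0 1;-0.14 0.004 0 0 0 0 1;-0.19 0.006 0 0 0 0 1;-0.24 0.007 0 0 0 0 1'
python3 -m creep '-0.05 0.001 0 0 0 0 1;-0.09 0.002 0 0 0 0 1;-0.12 0.003 0 -0.5 0 0 1;-0.12 0.003 0 -0.5 0 0 1;-0.12 0.003 0 -0.5 0 0 1'
python3 - <<'E'
from h import *
delta((.5116,.3829,.035),270+JY);print(sensors.get_state()['q'].round(2))
f,s=grab('wrist');P=cloud(f,s);Q=P.reshape(-1,3);Q=Q[(Q[:,2]<.025)&(Q[:,2]>.008)&(Q[:,1]>.26)&(np.hypot(Q[:,0]-.51,Q[:,1]-.38)<.14)]
print(len(Q),cv2.minAreaRect((Q[:,:2]*1000).astype(np.float32)))
E
```

```text
clock: 20.88
tool_pos: [0.4994, 0.265, 0.1986]
tool_rot: [2.112, -2.326, 0.0]
contact_force: [0.6, -0.5, -1.5]
opening: 0.0424
finger_force: 51.5
clock: 21.5
tool_pos: [0.5081, 0.3827, 0.1986]
tool_rot: [2.107, -2.321, -0.009]
contact_force: [-1.0, -1.2, -1.1]
opening: 0.0428
finger_force: 51.5
d [-0.0007 -0.0049  0.1635] a [ 0.5  -0.06 -0.02] t 21.5
[ 0.64  0.41 -0.03  1.14  0.01 -0.83]
2408 ((509.98846435546875, 383.16650390625), (181.53785705566406, 153.88047790527344), 84.52244567871094)
```

```bash
python3 -m creep '0 -0.003 0.04 0.5 0 0 1;0 -0.003 0.08 0.5 0 0 1;0 -0.003 0.12 0.5 0 0 1;0 -0.003 0.15 0.5 0 0 1;0 -0.003 0.15 0.5 0 0 1'
python3 -m creep '0 0 0.008 0 0 0 1;0 0 0.011 0 0 0 1;0 0 0.013 0 0 0 1;0 0 0.013 0 0 0 1;0 0 0.013 0 0 0 1'
```

```text
clock: 22.18
tool_pos: [0.5086, 0.3808, 0.0471]
tool_rot: [2.107, -2.324, 0.0]
contact_force: [-0.8, -0.7, -1.0]
opening: 0.0428
finger_force: 51.4
clock: 22.8
tool_pos: [0.5108, 0.3836, 0.0368]
tool_rot: [-2.111, 2.324, -0.001]
contact_force: [-0.1, 0.0, -1.1]
opening: 0.0424
finger_force: 51.5
```

```bash
python3 -m creep '0 0 0.007 0 0 0 1;0 0 0.011 0 0 0 1;0 0 0.012 0 0 0 1;0 0 0.013 0 0 0 1;0 0 0.013 0 0 0 1'
```

```text
clock: 23.42
tool_pos: [0.5107, 0.3835, 0.0235]
tool_rot: [-2.111, 2.325, -0.001]
contact_force: [1.2, -0.1, -0.9]
opening: 0.0426
finger_force: 51.5
```

```bash
python3 -m creep '0 0 0.001 0 0 0 1;0 0 0.0015 0 0 0 1;0 0 0.0015 0 0 0 1'
```

```text
clock: 23.8
tool_pos: [0.5107, 0.3835, 0.0223]
tool_rot: [-2.111, 2.325, -0.001]
contact_force: [-0.2, -0.7, -0.4]
opening: 0.0431
finger_force: 51.6
```

```bash
python3 -m creep '0 0 0.0005 0 0 0 1;0 0 0.001 0 0 0 1;0 0 0.001 0 0 0 1'
```

```text
clock: 24.18
tool_pos: [0.5107, 0.3835, 0.0222]
tool_rot: [-2.111, 2.324, -0.001]
contact_force: [-2.8, -2.2, 8.4]
opening: 0.0427
finger_force: 52.7
```

Touchdown (8 N). I'll release and retreat.

```bash
python3 -m creep '0 0 0 0 0 0 -0.4;0 0 0 0 0 0 -0.4;0 0 0 0 0 0 -0.4;0 0 -0.02 0 0 0 -0.4;0 0 -0.05 0 0 0 -0.4'
python3 -m creep '0 0 -0.06 0 0 0 -0.4;0 0 -0.12 0 0 0 -0.4;0 0 -0.14 0 0 0 -0.4;0 0 -0.14 0 0 0 -0.4'
python3 - <<'E'
from h import *
f,s=grab('wrist');P=cloud(f,s);cv2.imwrite('pics/w6.png',f['img'][:,:,::-1])
top(P,(.511,.387),.045,.0145,.03,'carrier')
f,s=grab('top')
for n,(u0,u1,v0,v1) in dict(a=(0,1,0,1)).items(): pass
P=cloud(f,s);Q=P.reshape(-1,3);inv=R.from_euler('z',-JY,degrees=True).apply(Q-JO)
for l,b in dict(key=(-.03,.03,-.12,-.055),clamp=(-.02,.02,.04,.2)).items():
    k=inv[(inv[:,0]>b[0])&(inv[:,0]<b[1])&(inv[:,1]>b[2])&(inv[:,1]<b[3])&(inv[:,2]>.06)];print(l,len(k),k[:,2].max() if len(k) else 0, k.mean(0) if len(k) else 0)
E
```

```text
clock: 24.8
tool_pos: [0.5097, 0.3827, 0.0703]
tool_rot: [2.111, -2.325, 0.0]
contact_force: [-0.1, -0.4, 0.7]
opening: 0.0595
finger_force: 0.0
clock: 25.3
tool_pos: [0.5115, 0.3841, 0.213]
tool_rot: [-2.108, 2.322, -0.001]
contact_force: [-0.1, 0.3, -0.0]
opening: 0.0597
finger_force: 0.0
carrier 1792 [512.2 392.9] [53.6 43.9] 85.18387603759766 0.0187 0.021407457382698947
key 48 0.08814127702239616 [-0.00054462 -0.08474371  0.07912352]
clamp 98 0.12220759520469016 [-3.16389648e-05  1.29825760e-01  8.50178110e-02]
```

View pics/w6.png

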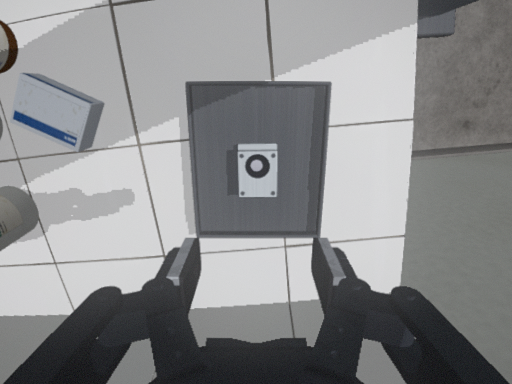

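The carrier lies flat, specimen side up, in the middle of the tray at (257,170), with its top at z 0.0187 as expected for the tray floor. The key and the clamp arm are as I left them. Handing in.

```bash
python3 -c "
from station import manip
print(manip.close_job())"
```

```text
the job is handed in; nothing more can be done
None
```

The job is handed in at about 25 s of the 72 s allowed: the key is home in the lock and turned to its stop, the clamp arm is up, and the carrier lies flat, specimen side up, in the middle of the tray; the hand-in call gave no verdict.

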